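# Put the washed pastry tools back in their places

### The job

Put the washed tools from the right of the bench back in their storage places on the left: each of the three pastry cutters flat down inside the white dish of its own shape and size, handle up, and the wooden rolling pin upright down through both holes of the steel rack until it stands on the rack's base. Leave the jar and the bowl where they are, and let go of everything at the end.

Things in the scene. Friction and masses are not known exactly. Their poses are not given: they have to be found in the camera images.
- big_cutter: Stainless pastry cutter with a closed round body 24 mm high and an upright black handle on its centre: a round post of 24 mm diameter, running from 24 to 64 mm above its underside. The body is 76 mm in diameter. Loose, about 180 g, stands on the bench at the right of the robot (negative y) with the handle up. Origin: centre of its underside, z up. 
- small_cutter: Stainless pastry cutter with a closed round body 24 mm high and an upright black handle on its centre: a round post of 24 mm diameter, running from 24 to 64 mm above its underside. The body is 52 mm in diameter. Loose, about 120 g, stands on the bench at the right of the robot (negative y) with the handle up. Origin: centre of its underside, z up. 
- bar_cutter: Stainless pastry cutter with a closed rectangular body 24 mm high and an upright black handle on its centre: a bar 50 mm long (along x) and 16 mm thick (along y), running from 24 to 64 mm above its underside. The body is 92 mm long (along x) and 46 mm wide (along y). Loose, about 180 g, stands on the bench at the right of the robot (negative y) with the handle up. Origin: centre of its underside, z up. Either way round in its dish is right.
- pin: Small dark wooden rolling pin without handles: a plain cylinder 24 mm in diameter and 150 mm long, about 90 g. Loose; at the start it stands upright in a fixed white drip cup (44 mm outside, 36 mm inside, 35 mm high, inner floor at 5 mm) at the right of the robot, from which it must be lifted straight up. Origin: centre of its lower end; z runs up along its axis.
- big_tray: Fixed white plastic dish for the large round cutter, open on top: a round recess 92 mm across (100 mm outside), floor 4 mm and rim 12 mm above the bench. Origin: centre of its underside, z up. At the left of the robot (positive y).
- small_tray: Fixed white plastic dish for the small round cutter, open on top: a round recess 68 mm across (76 mm outside), floor 4 mm and rim 12 mm above the bench. Origin: centre of its underside, z up. At the left of the robot (positive y).
- bar_tray: Fixed white plastic dish for the rectangular cutter, open on top: a rectangular recess 108 mm (along x) by 62 mm (along y), 116 by 70 mm outside, floor 4 mm and rim 12 mm above the bench. Origin: centre of its underside, z up. At the left of the robot (positive y).
- rack: Fixed steel rack for the rolling pin, 84 by 84 mm and 68 mm high: a solid base 5 mm thick and two square plates 5 mm thick, their tops 35 and 68 mm above the bench, on four corner posts. Each plate has a vertical through hole of 38 mm diameter in its centre, one above the other; the pin goes down through both and stands on the base, its lower end 5 mm above the bench. Origin: centre of its underside, on the axis of the holes, z up. At the left of the robot (positive y).
- jar: Bystander: closed glass jar, 60 mm in diameter and 85 mm high, loose, at the left of the robot among the dishes. Not to be moved. Origin: centre of its underside, z up.
- bowl: Bystander: small steel bowl, 100 mm across the rim and 45 mm high, loose, at the right of the robot among the tools. Not to be moved. Origin: centre of its underside, z up.
Things that resemble listed ones, but are neither listed nor needed, are in the scene too. What is meant by the pin is not yellow, and is the larger of those in its own colour.

How it is judged (in metres and radians):
At the end, for the whole second after the job is handed in: Each cutter flat (0.07 rad) on the floor of its own dish (under 8 mm above its underside, centres within 13 mm; rectangle aligned to 0.3 rad); pin upright (0.07 rad) on the rack base through both holes (lower end under 8 mm up, within 11 mm of the axis); all released and at rest (horizontal distance between big_cutter and big_tray below 0.013 m and z of big_cutter in the frame of big_tray below 0.008 m and angle between each of big_cutter, small_cutter, bar_cutter, pin's own z axis and vertical below 0.07 rad and linear speed of each of big_cutter, small_cutter, bar_cutter, pin below 0.02 m/s and angular speed of each of big_cutter, small_cutter, bar_cutter, pin below 1 rad/s and horizontal distance between small_cutter and small_tray below 0.013 m and z of small_cutter in the frame of small_tray below 0.008 m and horizontal distance between bar_cutter and bar_tray below 0.013 m and z of bar_cutter in the frame of bar_tray below 0.008 m and horizontal distance between pin and rack below 0.011 m and z of pin in the frame of rack below 0.008 m and angle between the x axis of bar_cutter and the x axis of bar_tray, either way round below 0.3 rad); the robot touches nothing.
It fails at once if the jar was moved by more than 25 mm (distance of jar from where it was at the start of the episode above 0.025 m).
It fails at once if the bowl was moved by more than 25 mm (distance of bowl from where it was at the start of the episode above 0.025 m).
It also fails if it takes over 122 s, if anything falls off the work surface, if the arm or the gripper's body presses on something with over 40 N, if the wrist force passes 120 N, or if a joint passes its speed limit or range.

### The arm

A 6-joint arm with a two-finger parallel gripper is mounted at the origin on the work surface. World frame = base frame: x ahead of the robot, y to its left, z up, the work surface at z = 0. Lengths are in mm, angles in rad, forces in N, time in s.
With the tool pointing down it reaches from about 300 to 775 mm from the base axis. Payload 14.6 kg.
Tool frame: the origin (TCP) lies on the centre line of the jaws, within the pads' length; the fingertips stand 19 mm ahead of it and the grasp point (between the pads) is the TCP (bot.tip_reach is the distance from the TCP to the fingertips, in mm); y points along the fingers, x is the direction in which the jaws open and shut, and the axes are right-handed (so a half turn about y gives the same grasp; the last joint's range is limited). The gripper opens to 85 mm and grips with 20 to 120 N. Pads are 22 mm wide; open, the fingers measure 114 mm over their backs; the gripper's body (76 mm by 85 mm) begins 54 mm behind the grasp point. The pads swing forward as they close: fully open they stand 13 mm farther back than shut.
Start: joints at [-1.176, 0.3, 1.521, -0, 1.321, -0.067], TCP at [245.05, -492.382, 250.281] pointing down, gripper open.
Joint ranges: [-3.03, 3.03], [-0.79, 2.21], [0.23, 2.52], [-1.04, 4.18], [0, 3.07], [-2.55, 2.55]. Speed limits (rad/s): [2.22, 2.22, 2.57, 3.14, 3.14, 3.14].

### API

Orientations are given as a unit quaternion [w, x, y, z].
In Python, from rig import bot gives the robot as it stands. Calls block until the motion is done:
- bot.move_to(position, orientation): joint-space move of the TCP to a pose.
- bot.servo_line(position, attitude=None, speed=150, until_force=None): straight line of the TCP; attitude=None keeps the orientation; speed is the mean speed in mm/s. With until_force (N) it stops when the force on the tool has changed by that much, and returns True; else False.
- bot.move_joints(angles): joint-space move.
- bot.move_gripper(opening, grip_force=None): finger opening in mm; grip_force is the grip in N (None keeps the last); returns when the fingers have stopped.
- bot.dwell(seconds).
- bot.ik(position, orientation): joint angles nearest the present ones, or None.
- bot.read_state(): the state.
- bot.read_camera(name): name is "side" or "top"; returns a dict with "image" (420x560x3 uint8, blue, green, red), "depth" (420x560 float32, mm along the optical axis (not along the pixel's ray), 0 where there is no reading), "fovy" (degrees; the focal length in pixels is half the picture's height over the tangent of half this angle, whatever the lens; pixels are square), "cx", "cy" (the principal point, pixels), "eye" and "attitude" of the camera in the world. Camera axes: x right, y down, z forward; pixel columns grow to the right and rows downward; lengths in mm; the calibration is good to about 2 mm. A picture is of the moment at which its call begins.
A pose or a line that the arm cannot do raises bot.MotionError and nothing moves.
- bot.finish_job(): hands the job in, once; it reports no verdict.
The state is a dict: "clock": time; "joint_positions": joint angles; "qvel": joint speeds; "effort": joint torques, N m; "ee_pos": TCP position; "tool_rot": TCP orientation; "ft_force": force on the tool from outside, world axes, zero at the start; "moment": the same for the moment, N m; "grip_width": finger opening in mm.
Only numpy, scipy, OpenCV 4.12 (cv2) and the standard library are available. Lean on these libraries where they do the work, as an engineer would, in place of code of your own. Each camera call takes 0.05 s, during which the arm holds its last target. There are 200 camera calls.

## Working session

There is one attempt and no reset: what is moved stays moved. The work goes in short steps, each a Python script; the robot and the scene stay as the last script left them, time stands still between calls to the robot, and variables do not carry over. Pictures are saved under pics/ and viewed, about 12 in all and at most 16, crops included, and the job is handed in when it is done.

```bash
mkdir -p pics; ls; python3 - <<'E'
from rig import bot
import cv2,numpy as np
for n in("top","side"):
    c=bot.read_camera(n); cv2.imwrite(f"pics/{n}0.png",c["image"]); np.savez(f"{n}0.npz",**c)
    print(n,c["fovy"],c["cx"],c["cy"],c["eye"],c["attitude"],[k for k in c])
print(bot.read_state())
E
```

```text
pics
top 49.50732437607475 277.26084918396265 210.69671714252146 [ 417.27848305  -16.02712599 1269.31201798] [ 0.0415114  -0.70297987  0.70967435 -0.02141079] ['image', 'depth', 'fovy', 'cx', 'cy', 'eye', 'attitude']
side 48.55732496143912 275.6368198268774 207.36575088971293 [ 449.89713399 -729.98339971  790.694635  ] [-0.37587452  0.92574463 -0.0364768   0.0196129 ] ['image', 'depth', 'fovy', 'cx', 'cy', 'eye', 'attitude']
{'clock': 0.1, 'joint_positions': array([-1.17560349e+00,  3.00401196e-01,  1.52152003e+00,  1.77870185e-05,
        1.32074915e+00, -6.65926289e-02]), 'qvel': array([-0.00049885, -0.0002379 , -0.00224018,  0.0002294 ,  0.00049593,
        0.00042537]), 'effort': array([ 2.40135414e-03, -5.44373810e+01, -3.62366331e+01,  2.10773453e-05,
        3.08232309e-03, -2.64305740e-06]), 'ee_pos': array([ 244.97787744, -492.20382127,  249.78548823]), 'tool_rot': array([ 0.60138035, -0.60092697,  0.37261551, -0.37200286]), 'ft_force': array([-0.51216227, -1.07838898, -1.11483479]), 'moment': array([-0.01682184, -0.03179043, -0.06266151]), 'grip_width': 85.51317326033977}
```

View pics/top0.png

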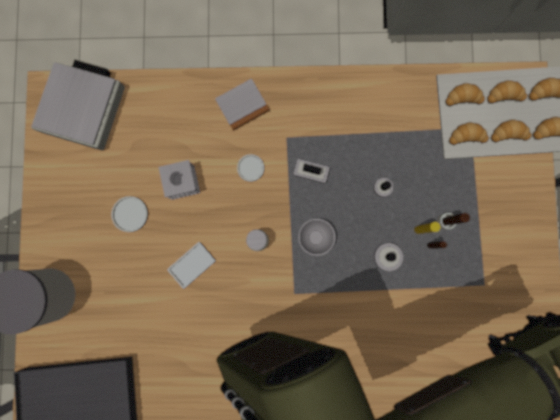

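View pics/side0.png

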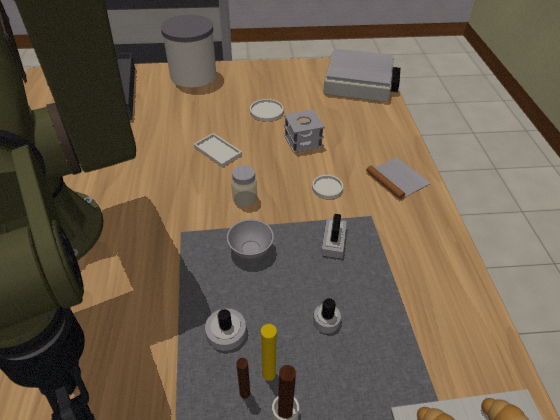

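The top view has +x up and +y left.

- **Cutters:** big (389,257), small (384,187), bar (312,170).
- **Bystanders:** bowl (317,237), jar (257,240).
- **Storage places:** big dish (130,213), small dish (251,168), bar dish (191,265), rack (178,180).
- **Pin candidates:** large dark one in the cup (top at about 462,218), yellow (435,227), short dark (437,245), and a brown roll lying on the napkin (250,118).

I choose the large dark one in the cup.

```bash
cat > h.py <<'E'
import numpy as np,cv2
from scipy.spatial.transform import Rotation as R
def cloud(c):
    d=c["depth"].astype(float);f=210/np.tan(np.radians(float(c["fovy"]))/2)
    v,u=np.mgrid[:420,:560]
    p=np.dstack([(u-c["cx"])/f*d,(v-c["cy"])/f*d,d])
    w,x,y,z=c["attitude"]
    P=p@R.from_quat([x,y,z,w]).as_matrix().T+c["eye"]; P[d==0]=np.nan
    return P
E
python3 - <<'E'
from h import *
np.set_printoptions(precision=1,suppress=True)
P={n:cloud(np.load(n+"0.npz")) for n in("top","side")}
pts={"big":((389,257),(225,320)),"small":((384,187),(329,309)),"bar":((312,170),(337,225)),"bowl":((317,237),(250,245)),"yel":((435,227),(269,328)),"pin":((462,218),(287,371)),"sdark":((441,245),(243,362)),
"bigt":((130,213),(267,110)),"smallt":((251,168),(328,187)),"bart":((191,265),(218,150)),"rack":((178,180),(304,122)),"jar":((257,240),(244,174))}
for k,(a,b) in pts.items(): print(k,P["top"][a[1],a[0]],P["side"][b[1],b[0]])
# board-plane consistency
for n in P:
    q=P[n].reshape(-1,3); q=q[np.abs(q[:,2])<20]; print(n,np.median(q[:,2]),len(q))
    for (x,y) in((350,-300),(500,-150),(450,250),(300,300),(250,-100),(600,0)):
        m=(np.hypot(q[:,0]-x,q[:,1]-y)<25); print((x,y),np.median(q[m,2]) if m.sum() else None)
for n,(u,v,w) in {"top":(385,145,110),"side":(185,290,160)}.items():
    im=cv2.imread(f"pics/{n}0.png")[v:v+130,u:u+w]; cv2.imwrite(f"pics/{n}c.png",cv2.resize(im,None,fx=4.5,fy=4.5,interpolation=2))
E
```

```text
big [ 400.3 -273.4   64.6] [ 402.7 -294.4   62.9]
small [ 585.3 -266.1   62.9] [ 589.7 -285.7   61.9]
bar [633.9 -76.1  60.7] [639.  -86.9  64.1]
bowl [455.9 -89.6   9.4] [454.5 -81.    7.8]
yel [ 473.3 -368.2  151.5] [ 475.5 -365.5  149.8]
pin [ 494.3 -432.9  154.8] [ 495.9 -438.2  154.9]
sdark [ 429.9 -393.8  112. ] [ 433.  -399.3  112.9]
bigt [528.6 435.3   1.4] [527.7 438.    1.9]
smallt [651.8  92.5   5. ] [654.3  92.3   4.4]
bart [381.7 260.3   4.1] [383.8 255.9   4.9]
rack [619.6 298.    9.4] [622.4 325.4  34.1]
jar [447.2  70.4  87.5] [449.7  65.1  84.5]
top 0.7799560907528758 146019
(350, -300) 1.431762965461985
(500, -150) 1.0245554985438048
(450, 250) 1.0646155125695032
(300, 300) 0.428053036291999
(250, -100) 0.28922772158989574
(600, 0) 0.709651115663064
side 0.5205757949342456 126000
(350, -300) 0.7701188788329318
(500, -150) 0.9999203668782002
(450, 250) 1.03164397808564
(300, 300) 0.06670927883453714
(250, -100) 0.0918160502004639
(600, 0) 0.15879802335712156
```

View pics/topc.png

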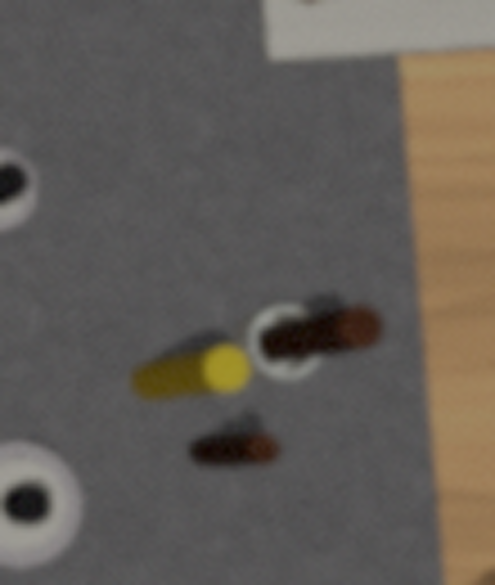

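The crop confirms it: the large dark pin stands in the white cup with its top at z≈155, and the yellow and short dark ones stand apart. Next I'm fitting exact centres.

```bash
cat >> h.py <<'E'
def circ(q):
    A=np.c_[2*q,np.ones(len(q))]; s=np.linalg.lstsq(A,(q**2).sum(1),rcond=None)[0]
    return s[:2],np.sqrt(s[2]+s[:2]@s[:2])
def sel(P,c,r,z0,z1):
    q=P.reshape(-1,3); q=q[np.isfinite(q[:,2])]
    return q[(np.hypot(q[:,0]-c[0],q[:,1]-c[1])<r)&(q[:,2]>z0)&(q[:,2]<z1)]
def measure(P,name,c,r,z0,z1):
    q=sel(P,c,r,z0,z1)
    if len(q)<8: return print(name,"few",len(q))
    x=q[:,:2].astype(np.float32)
    e,rad=cv2.minEnclosingCircle(x); m=cv2.minAreaRect(x)
    print(f"{name:8s} n{len(q):4d} z{np.median(q[:,2]):6.1f} mean {x.mean(0).round(1)} enc {np.round(e,1)} r{rad:.1f} rect {np.round(m[0],1)} {np.round(m[1],1)} a{m[2]:.1f}")
E
python3 - <<'E'
from h import *
P={n:cloud(np.load(n+"0.npz")) for n in("top","side")}
for n in P:
    print(n)
    for a in [("big_h",(400,-278),25,55,72),("big_b",(398,-283),50,17,30),("small_h",(585,-275),25,55,72),("small_b",(585,-280),40,17,30),("bar_h",(636,-80),40,56,72),("bar_b",(636,-80),60,17,30),
     ("pin",(495,-434),25,148,165),("yel",(474,-367),25,143,165),("sdark",(431,-396),20,106,120),("bowl",(455,-86),65,36,52),
     ("bigt",(528,436),62,8,16),("smallt",(652,92),50,8,16),("bart",(382,258),75,8,16),("rack",(622,305),65,63,74),("jar",(448,68),40,80,92),("cup",(495,-434),32,28,40)]:
        measure(P[n],*a)
        if a[0] in("bigt","smallt","bowl"): print("   circle",circ(sel(P[n],*a[1:])[:,:2]))
E
```

```text
top
big_h    n  66 z  64.0 mean [ 401.2 -280.8] enc [ 401.3 -281.8] r11.9 rect [ 400.2 -281.4] [23.  20.9] a89.5
big_b    n 518 z  24.9 mean [ 400.9 -279.9] enc [ 401.4 -281.6] r38.0 rect [ 401.1 -281.1] [73.5 72.8] a89.0
small_h  n  68 z  64.0 mean [ 591.4 -272.4] enc [ 591.9 -273.4] r11.9 rect [ 592.4 -273.3] [22.3 21.8] a46.4
small_b  n 190 z  24.7 mean [ 590.5 -270.3] enc [ 592.2 -273.7] r26.3 rect [ 591.9 -273.7] [48.  52.1] a2.0
bar_h    n 113 z  63.5 mean [639.3 -75.7] enc [639.8 -75.7] r24.6 rect [639.4 -75.5] [49.1 15.7] a73.9
bar_b    n 394 z  24.9 mean [637.5 -75.6] enc [639.3 -76.3] r49.3 rect [639.5 -75.8] [91.8 47.3] a75.6
pin      n  86 z 155.3 mean [ 496.1 -438.7] enc [ 496.  -439.5] r12.6 rect [ 495.6 -439.1] [21.8 24.1] a2.5
yel      n  85 z 150.0 mean [ 474.9 -368.2] enc [ 474.4 -368.5] r12.1 rect [ 474.9 -368.5] [22.6 22.5] a28.2
sdark    n  48 z 112.6 mean [ 432.1 -398.5] enc [ 431.7 -399.3] r9.4 rect [ 432.4 -398.9] [18.1 15. ] a89.7
bowl     n 271 z  43.4 mean [457.5 -87.5] enc [456.3 -86.5] r49.6 rect [455.1 -87.4] [96.4 96.5] a89.8
   circle (array([456.07973
[... 2074 characters left out ...]
 [102.3  96.8] a87.3
   circle (array([524.79866594, 431.96934967]), np.float64(47.269189386758974))
smallt   n 166 z  11.2 mean [651.8  91.2] enc [653.3  92.2] r40.2 rect [651.   92.4] [76.1 76. ] a34.0
   circle (array([651.50851732,  91.45792932]), np.float64(35.86488797147138))
bart     n 231 z  11.5 mean [382.  253.5] enc [382. 256.] r67.6 rect [381.7 256.5] [ 73.3 121.6] a41.4
rack     n 521 z  68.1 mean [615.5 285.7] enc [615.2 287.6] r58.4 rect [614.9 285.9] [86.  88.2] a12.0
jar      n 311 z  84.8 mean [447.7  69. ] enc [447.5  70.6] r27.8 rect [447.8  70. ] [52.6 51.3] a79.8
cup      n 208 z  34.7 mean [ 494.1 -447.3] enc [ 495.2 -442.7] r21.9 rect [ 495.  -444.9] [36.  42.5] a78.7
```

```bash
cat >> h.py <<'E'
def quat(deg):
    t=np.radians(deg);c,s=np.cos(t),np.sin(t)
    q=R.from_matrix(np.array([[c,0,-s],[s,0,c],[0,-1,0]])).as_quat()
    return np.r_[q[3],q[:3]]
def reach(bot,xy,zs,deg):
    "ik check along a vertical"
    return [None if (j:=bot.ik([*xy,z],quat(deg))) is None else j.round(2) for z in zs]
def pick(bot,xy,z,deg,opening,zt,force=40,speed=300):
    bot.move_gripper(opening)
    bot.servo_line([*xy,zt],quat(deg),speed)
    hit=bot.servo_line([*xy,z],speed=120,until_force=15)
    bot.move_gripper(0,force)
    s=bot.read_state(); print("grip",s["grip_width"],s["ee_pos"].round(1),"hit",hit)
def lift(bot,zt,speed=150):
    p=bot.read_state()["ee_pos"]; bot.servo_line([p[0],p[1],zt],speed=speed)
    s=bot.read_state(); print("lifted",s["grip_width"],s["ft_force"].round(1),"t",s["clock"])
def place(bot,xy,z,deg,opening,zt,speed=300):
    bot.servo_line([*xy,zt],quat(deg),speed)
    bot.servo_line([*xy,z+30],speed=150)
    hit=bot.servo_line([*xy,z],speed=40,until_force=12)
    s=bot.read_state(); print("down",s["ee_pos"].round(1),s["ft_force"].round(1),"hit",hit)
    bot.move_gripper(opening); lift(bot,zt)
E
python3 - <<'E'
from rig import bot
from h import *
P={n:cloud(np.load(n+"0.npz")) for n in("top","side")}
for n in P: measure(P[n],"bart",(382,257),69,7.5,16); measure(P[n],"bart-in",(382,257),69,3,7)
for nm,xy,d,zs in [("big",(400.7,-282.5),-35,(47,180)),("bigt",(525.6,433),30,(51,180)),("small",(591.2,-274.5),-25,(47,180)),("smallt",(652.2,93),0,(51,180)),("bar",(639,-77.3),-15.5,(47,180)),("bart",(382,257),41.4,(51,180)),("pin",(495.4,-440),10,(125,310)),("rack",(615.5,286.7),10,(126,310))]:
    print(nm,*reach(bot,xy,zs,d))
pick(bot,(400.7,-282.5),47,-35,60,180); lift(bot,150)
c=bot.read_camera("side"); cv2.imwrite("pics/a1.png",c["image"])
E
```

```text
bart     n 293 z  10.5 mean [381.9 259.3] enc [383.6 258.2] r68.0 rect [386.5 255.4] [ 72.1 126.7] a40.0
bart-in  n 595 z   4.6 mean [383.5 256.9] enc [381.8 256.9] r68.9 rect [380.5 257.6] [134.4 129.7] a89.6
bart     n 247 z  11.3 mean [381.8 254. ] enc [382. 256.] r67.6 rect [381.7 256.5] [ 73.3 121.6] a41.4
bart-in  n 481 z   4.4 mean [381.7 258.1] enc [382.3 255.2] r67.0 rect [386.1 257.9] [124.4 123.1] a36.7
big [-0.69  0.45  1.86 -0.    0.84 -0.08] [-0.69  0.24  1.77  0.    1.13 -0.08]
bigt [ 0.64  0.79  1.26 -0.    1.09  0.11] [ 0.64  0.65  1.17 -0.    1.32  0.11]
small [-0.49  0.74  1.36 -0.    1.04 -0.05] [-0.49  0.59  1.28 -0.    1.28 -0.05]
smallt [ 0.09  0.75  1.34 -0.    1.06  0.09] [ 0.09  0.6   1.26 -0.    1.29  0.09]
bar [-0.18  0.72  1.39 -0.    1.03  0.09] [-0.18  0.57  1.31 -0.    1.27  0.09]
bart [ 0.51  0.39  1.94 -0.    0.81 -0.21] [ 0.51  0.18  1.85 -0.    1.12 -0.21]
pin [-0.78  0.66  1.29 -0.    1.19 -0.96] [-0.78  0.53  1.06 -0.    1.55 -0.96]
rack [ 0.38  0.7   1.23 -0.    1.21  0.21] [ 0.38  0.57  1.   -0.    1.57  0.21]
grip 23.157195492262176 [ 400.9 -282.6   47.5] hit False
lifted 23.220168674642203 [ 0.6 -0.2 -2.1] t 4.0333
```

View pics/a1.png

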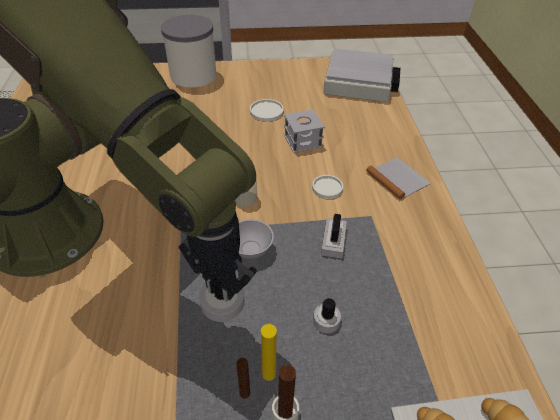

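The big cutter is held and level just above the mat at about (222,300). I'll place it, then do the small cutter.

```bash
python3 - <<'E'
from rig import bot
from h import *
place(bot,(525.6,433),52,30,60,180)
pick(bot,(591.2,-274.5),47,-25,60,180); lift(bot,180)
place(bot,(652.2,93),52,0,50,180)
bot.servo_line([639,-77.3,180],quat(-15.5),300)
for n in("top","side"):
    c=bot.read_camera(n); np.savez(n+"1.npz",**c); cv2.imwrite(f"pics/{n}1.png",c["image"])
    P=cloud(c)
    for a in [("big_h",(525.6,433),25,58,76),("small_h",(652,93),25,58,76),("pin",(495.4,-440),25,148,165),("jar",(448,71),40,80,92),("bowl",(455,-86),65,36,52),("bar_h",(639,-77),40,56,72)]: measure(P,*a)
E
```

```text
down [525.3 432.7  51.5] [-1.3 -1.   6. ] hit True
lifted 60.07541144785953 [-0.  -1.  -1.1] t 9.675
grip 23.17402839811349 [ 591.4 -274.6   47.4] hit False
lifted 23.238145940733457 [-0.3  0.4 -1.2] t 15.1167
down [652.3  93.   52. ] [ 0.4  0.1 -0.8] hit False
lifted 49.886815297803125 [-0.8  0.2 -0.7] t 19.5833
big_h    n  66 z  67.7 mean [525.7 431. ] enc [526.5 431.3] r11.9 rect [526.  431.4] [22.9 21.3] a89.5
small_h  n  64 z  68.2 mean [652.7  93.1] enc [653.6  93.4] r11.9 rect [653.4  93.4] [22.3 21.1] a48.9
pin      n  83 z 155.2 mean [ 496.3 -438.7] enc [ 495.9 -438.6] r12.9 rect [ 496.6 -438.5] [25.  19.7] a89.2
jar      n 282 z  85.3 mean [449.3  75. ] enc [449.1  72.7] r26.2 rect [449.4  76.2] [42.6 51.1] a81.8
bowl few 0
bar_h few 0
big_h    n  50 z  66.1 mean [525.4 428. ] enc [523.8 430.1] r13.6 rect [526.  430.3] [26. 20.] a85.9
small_h  n  17 z  66.5 mean [657.9  83.6] enc [658.2  84.2] r6.9 rect [658.2  84.2] [13.7  4.8] a56.4
pin      n 254 z 154.9 mean [ 495.3 -442.3] enc [ 495.  -440.6] r12.9 rect [ 495.6 -440.8] [24.9 22.7] a85.4
jar      n 311 z  85.1 mean [447.7  68.6] enc [447.4  70.7] r28.3 rect [447.6  71. ] [55.9 50.2] a87.7
bowl     n 426 z  43.0 mean [454.9 -80.5] enc [455.  -88.4] r50.8 rect [455.4 -87.7] [99. 97.] a87.9
bar_h    n 144 z  63.4 mean [637.6 -80.9] enc [638.9 -78. ] r25.3 rect [638.4 -77.9] [50.3 15.9] a74.5
```

View pics/side1.png

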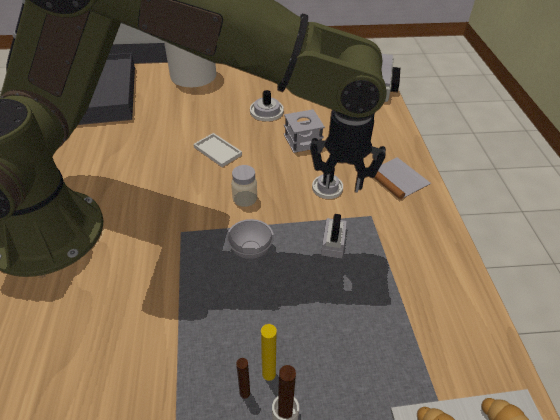

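Both round cutters sit in their dishes: handle tops at z≈68, centres within about 3 mm. The jar and bowl haven't moved. Bar cutter and pin are next.

```bash
python3 - <<'E'
from rig import bot
from h import *
pick(bot,(639,-77.7),47,-15.5,55,180); lift(bot,180)
place(bot,(382.3,257),52,41,50,180)
bot.servo_line([382.3,257,310])
pick(bot,(495.4,-440),125,10,50,310,30); lift(bot,310)
for n in("top","side"):
    c=bot.read_camera(n); np.savez(n+"2.npz",**c); cv2.imwrite(f"pics/{n}2.png",c["image"])
    P=cloud(c)
    for a in [("bar_h",(382,257),40,58,76),("bar_b",(382,257),60,20,35),("pin_lo",(495.4,-440),25,186,260),("jar",(448,71),40,80,92),("bowl",(455,-86),65,36,52),("rack",(615.5,286.7),65,63,74)]: measure(P,*a)
    for z in(195,215,235,255): measure(P,f"pin{z}",(495.4,-440),30,z-8,z+8)
E
```

```text
grip 15.738663379994835 [639.1 -77.7  47.3] hit False
lifted 15.488267701388315 [-0.6 -0.2 -2.2] t 23.6
down [382.4 257.1  52.1] [-0.1 -0.7 -2.6] hit False
lifted 50.18353452191214 [ 0.4  0.2 -0.5] t 28.2833
grip 22.71122472370851 [ 495.5 -440.1  125.5] hit False
lifted 22.96236287154439 [ 0.2  0.6 -1.2] t 35.4333
bar_h    n 121 z  67.3 mean [382.9 257.5] enc [380.9 255.9] r25.2 rect [383.2 258. ] [16.1 50.3] a40.2
bar_b    n 426 z  28.9 mean [383.6 255.6] enc [384.2 259.4] r49.6 rect [382.8 258.4] [46.7 93.3] a40.5
pin_lo   n 127 z 225.1 mean [ 494.6 -430.4] enc [ 496.1 -437.5] r11.8 rect [ 495.4 -432.4] [23.6 12.2] a7.6
jar      n 322 z  85.5 mean [448.9  72.5] enc [448.7  72.9] r26.6 rect [449.2  72.5] [50.  51.4] a45.0
bowl     n 265 z  43.5 mean [455.1 -88.2] enc [456.2 -86.5] r49.5 rect [455.1 -87.6] [96.5 96.6] a89.4
rack     n 820 z  68.4 mean [615.8 286.8] enc [616. 287.] r57.4 rect [616.1 287.1] [85.4 84.7] a12.7
pin195   n  23 z 197.8 mean [ 494.5 -430.5] enc [ 495.9 -437.1] r11.7 rect [ 494.6 -432. ] [23.3 10.6] a14.0
pin215   n  31 z 217.1 mean [ 494.4 -430.8] enc [ 496.
[... 263 characters left out ...]
] a5.9
bar_h few 0
bar_b few 0
pin_lo   n 463 z 226.2 mean [ 493.7 -449.9] enc [ 495.  -441.9] r12.0 rect [ 494.2 -447.2] [12.9 23.9] a81.6
jar few 0
bowl     n 170 z  43.3 mean [426.  -98.3] enc [446.  -93.2] r47.8 rect [ 428.8 -101.1] [39.7 95.5] a24.7
rack few 0
pin195   n  89 z 196.3 mean [ 493.4 -449.6] enc [ 495.  -443.7] r11.7 rect [ 494.7 -447.9] [10.  23.3] a86.0
pin215   n 103 z 215.6 mean [ 493.3 -449.9] enc [ 495.  -442.3] r11.8 rect [ 494.4 -447.7] [11.3 23.7] a83.5
pin235   n 103 z 235.4 mean [ 493.8 -450. ] enc [ 494.8 -442.4] r11.8 rect [ 493.5 -447.7] [11.  23.6] a76.5
pin255   n 114 z 254.8 mean [ 493.8 -450. ] enc [ 495.4 -444.2] r11.7 rect [ 495.5 -448.3] [23.4 10.7] a1.8
```

View pics/side2.png

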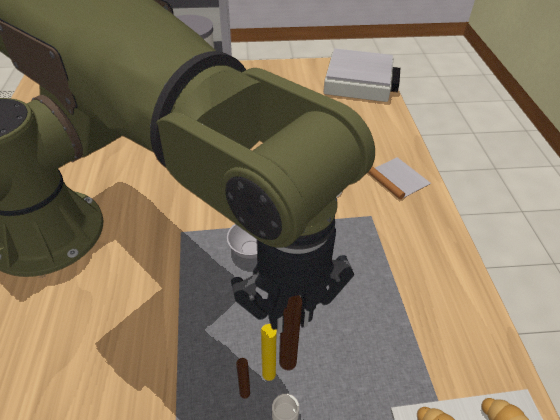

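The pin hangs straight (same axis from z 195 to 255), the bar cutter is in its dish (aligned, handle top at 67). Insert into the rack with force guarding.

```bash
python3 - <<'E'
from rig import bot
from h import *
x,y=615.6,286.8
bot.servo_line([x,y,310],quat(10),250); bot.servo_line([x,y,200],speed=150)
hit=bot.servo_line([x,y,126.5],speed=50,until_force=10)
s=bot.read_state(); print(hit,s["ee_pos"].round(1),s["ft_force"].round(1),s["clock"])
if s["ee_pos"][2]<129:
    bot.move_gripper(50); bot.servo_line([x,y,310],speed=120); bot.servo_line([400,-150,310],quat(-20),300)
for n in("top","side"):
    c=bot.read_camera(n); np.savez(n+"3.npz",**c); cv2.imwrite(f"pics/{n}3.png",c["image"])
    P=cloud(c)
    for a in [("pin",(x,y),25,146,165),("pin100",(x,y),28,80,110),("rack",(x,y),65,63,74),("big_h",(525.6,433),25,58,76),("big_b",(525.6,433),50,22,34),("small_h",(652,93),25,58,76),("small_b",(652,93),40,22,34),("bar_h",(382,257),40,58,76),("bar_b",(382,257),60,22,34),("jar",(448,71),40,80,92)]: measure(P,*a)
a=cv2.resize(cv2.imread("pics/top3.png")[130:310,80:320],None,fx=2,fy=2); b=cv2.resize(cv2.imread("pics/side3.png")[70:210,150:390],None,fx=2,fy=2)
cv2.imwrite("pics/f3.png",np.vstack([b,a])[:640])
cv2.imwrite("pics/f3.png",cv2.resize(np.vstack([b,a]),None,fx=.9,fy=.9))
print(bot.read_state()["clock"])
E
```

```text
False [615.7 286.9 126.9] [-0.1 -0.4 -1.3] 41.1333
pin      n  79 z 155.5 mean [616.8 285.9] enc [617.2 286.3] r12.0 rect [616.8 286.2] [22. 23.] a71.7
pin100   n  31 z  92.1 mean [612.1 278.7] enc [615.6 283.9] r11.3 rect [612.7 279.6] [10.5 22.6] a55.9
rack     n 743 z  68.3 mean [613.9 284.2] enc [615.3 285.9] r57.4 rect [616.1 286.8] [85.  85.7] a12.3
big_h    n  69 z  67.0 mean [526.  430.7] enc [526.4 431.7] r11.8 rect [526.  430.6] [21.3 22.1] a84.4
big_b    n 471 z  29.3 mean [526.  429.2] enc [527.2 431.8] r38.6 rect [526.6 431.1] [72.7 75.8] a0.3
small_h  n  64 z  67.8 mean [652.8  93.2] enc [653.5  93.5] r11.8 rect [653.2  93.5] [22.8 21.6] a26.0
small_b  n 188 z  29.1 mean [651.   92.3] enc [653.2  93.5] r25.9 rect [652.8  93.8] [50.1 50.5] a60.3
bar_h    n 122 z  67.7 mean [383.  257.2] enc [381.5 256.7] r24.8 rect [383. 258.] [16.9 49.6] a40.9
bar_b    n 409 z  28.9 mean [383.4 255.4] enc [384.  258.6] r49.4 rect [383.2 258. ] [46.8 92.7] a40.9
jar      n 314 z  85.4 mean [448.9  72.5] enc [448.6  72.9] r26.6 rect [449.2  72.5] [49.8 51.4] a44.7
pin      n  71 z 154.1 m
[... 222 characters left out ...]
] enc [614.8 283.3] r59.1 rect [615.9 283.2] [86.1 88.4] a12.6
big_h    n  52 z  66.3 mean [525.4 427.3] enc [525.8 430.5] r13.2 rect [526.  430.4] [25.9 20.1] a86.0
big_b    n 280 z  29.0 mean [523.8 420.8] enc [524.3 428.8] r38.7 rect [525.7 427.9] [71.6 73.2] a87.5
small_h  n  79 z  66.5 mean [651.2  88.2] enc [653.   89.8] r13.6 rect [652.3  90.5] [24.5 21.8] a44.6
small_b  n 201 z  28.8 mean [650.   83.7] enc [651.3  91.5] r27.0 rect [651.2  88.3] [47.8 49.6] a74.6
bar_h few 0
bar_b    n 205 z  29.1 mean [369.8 246.9] enc [370.8 247.1] r46.6 rect [370.  246.5] [24.8 92.8] a36.0
jar      n 310 z  85.1 mean [447.8  68.5] enc [448.9  70.2] r27.8 rect [447.6  70.3] [52.4 51.9] a28.4
45.0667
```

View pics/f3.png

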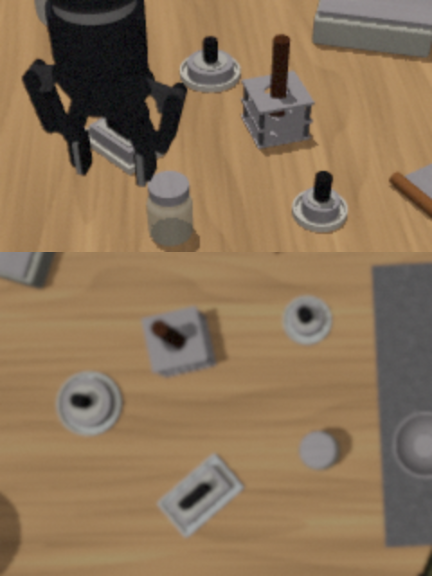

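The picture shows all three cutters flat in their dishes and the pin upright in the rack with its top at z≈155, so it stands on the base. The jar hasn't moved and the gripper is clear, so I'm handing in.

```bash
python3 -c "
from rig import bot
print(bot.finish_job())"
```

```text
the job is handed in; nothing more can be done
None
```

All four tools are back in their places and released, and I handed the job in at about 45 s on the clock (limit 122 s). Each was moved once, with nothing to redo.

**Cutters:** all three sit flat in their own dishes, with handle tops at 66–68 mm (68 expected). By the top camera their centres are within about 3 mm of the dish centres, and the bar is aligned to about 0.01 rad.

**Pin:** it stands upright on the rack's base, top at about 155 mm, within about 2 mm of the hole axis.

**Bystanders:** the jar measured unmoved in the last pictures. The bowl measured unmoved just before the pin went into the rack; after that I only saw it in the final picture.

**Disagreements:**
- The two cameras differ by about 2 mm throughout, which is within their calibration.
- In the last side picture the arm partly hid the bar cutter and other parts were only partly in view, so those side fits are off. I relied on the top camera for them.
- Setting down the big cutter tripped the force stop about 0.5 mm early, but the later pictures show it flat on the dish floor.

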